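Snap the cover on the pipe junction box

TASK

Pick up the blue cover by its grip ridge and set it on the grey pipe junction box with its two holes over the two steel studs, so that it rests on the orange clips. Then press it down corner by corner until all four clips have clicked home over its edge and it lies flush on the box all round; let go of it and leave the other things on the bench where they are.

Things in the scene. Friction and masses are not known exactly. Their poses are not given: they have to be found in the camera images.
- junction_box: grey open plastic box fixed to the bench, outside 176 (x) x 116 (y) x 45 mm high, walls 6 mm, with a small seat 50 mm high inside each clip; origin at the centre of its underside on the bench, z up, long side along x. Two copper pipes 18 mm thick (y=+-30, z=26 mm) pass through it and stick out 47 mm at each end. Four orange spring clips, 18 mm wide, stand outside the long walls at x=+-62 mm
- seat (a point): middle of the box at the height of its four seats, 50 mm above the bench, 5 mm above the rim. The cover (half width 60 mm) first laid on the four clip ramps has its underside about 65 mm (top 71 mm) above the bench; home, its underside is on the seats at 50 mm and its top at 56 mm
- clip_tip (a point): inward tip of the nose of the clip at x=+62, +y side of the box: y=56.3 mm, 60 mm high; above it the ramp rises outward at 35 deg from vertical to 69 mm; all four clips are alike. Pushing past one takes about 10 N; the cover is stiff: the corner opposite rises up to 13 mm, and the third corner takes up to 20 N and may bring the fourth down too. Past the nose a corner snaps to its seat
- stud_a (a point): tip of the steel stud at x=+52, y=0 mm of the box, 80 mm above the bench (30 mm above the seats); stud 10 mm across, its last 10 mm tapering to 4 mm
- stud_b (a point): tip of the like stud at x=-52, y=0 mm of the box
- cover: loose blue plastic cover, a flat plate 180 (x) x 120 (y) x 6 mm, about 0.3 kg, lying right way up on the bench at the start; origin at the centre of its underside, z up through its top. In the middle of its top a grip ridge stands up: 64 mm long (along x), 14 mm thick (y), 28 mm high, so its top is 34 mm above the origin. It has two through holes and fits the box either way round (half turn). White dots on its top mark where to press
- hole_a (a point): centre of the through hole (16 mm along x, 12.5 mm along y) at x=+52, y=0 mm of the cover, at its underside
- hole_b (a point): centre of the through hole (16 mm along x, 12.5 mm along y) at x=-52, y=0 mm of the cover, at its underside
- pad0 (a point): white press dot, 20 mm across, on the cover's top at (+74, +40) mm from its origin, 6 mm above it, one at each corner
- pad1 (a point): white press dot, 20 mm across, on the cover's top at (-74, +40) mm from its origin, 6 mm above it, one at each corner
- pad2 (a point): white press dot, 20 mm across, on the cover's top at (-74, -40) mm from its origin, 6 mm above it, one at each corner
- pad3 (a point): white press dot, 20 mm across, on the cover's top at (+74, -40) mm from its origin, 6 mm above it, one at each corner
- clip0 (a joint): the orange clip at x=+62 mm, +y side of the box. Value in m: how far it is pushed outward; 0 sprung home (its nose then overhangs the edge of a seated cover by about 3.7 mm), about 0.003 while the cover's edge is pushing past its nose
- clip1 (a joint): the orange clip at x=-62 mm, +y side of the box. Value in m: how far it is pushed outward; 0 sprung home (its nose then overhangs the edge of a seated cover by about 3.7 mm), about 0.003 while the cover's edge is pushing past its nose
- clip2 (a joint): the orange clip at x=-62 mm, -y side of the box. Value in m: how far it is pushed outward; 0 sprung home (its nose then overhangs the edge of a seated cover by about 3.7 mm), about 0.003 while the cover's edge is pushing past its nose
- clip3 (a joint): the orange clip at x=+62 mm, -y side of the box. Value in m: how far it is pushed outward; 0 sprung home (its nose then overhangs the edge of a seated cover by about 3.7 mm), about 0.003 while the cover's edge is pushing past its nose
- wrench: loose steel wrench 160 mm long, lying on the bench; bystander
- flux_jar: loose jar, 64 mm across, 75 mm high, red cap; bystander
- brass_tee: loose brass tee fitting 70 mm long, 32 mm high; bystander
- elbow: loose copper elbow, legs 60 mm, 28 mm high; bystander
- brush: loose brush 200 mm long; bystander
- tin: loose open aluminium tin, 90 mm across, 100 mm high; bystander
Things that resemble listed ones, but are neither listed nor needed, are in the scene too. There is more than one size of the cover; the job needs the middle-sized.

How it is judged:
By the outcome, as a careful person would: the job done as asked, in the order asked, and still so for the second after the job is handed in, with the robot touching nothing.
It also fails if it takes over 67 s, if anything falls off the work surface, if the arm or the gripper's body presses on something with over 40 N, if the wrist force passes 120 N, or if a joint passes its speed limit or range.

ROBOT

A 7-joint arm with a two-finger parallel gripper is mounted at the origin on the work surface. World frame = base frame: x ahead of the robot, y to its left, z up, the work surface at z = 0. Lengths are in m, angles in rad, forces in N, time in s.
With the tool pointing down it reaches from about 0.425 to 0.95 m from the base axis. Payload 16.7 kg.
Tool frame: the origin (TCP) lies at the very end of the fingers, on their centre line; the grasp point (between the pads) lies 19 mm behind it; z points along the fingers, y is the line along which they close (so a half turn about z gives the same grasp; the last joint's range is limited). The gripper opens to 94 mm and grips with 3 to 60 N. Pads are 16 mm wide; open, the fingers measure 119 mm over their backs; the gripper's body (75 mm by 177 mm) begins 78 mm behind the grasp point.
Start: joints at [-1.321, 0.426, 0.074, 1.606, -0.034, 1.111, -0.067], TCP at [0.263, 0.622, 0.17] pointing down, gripper open.
Joint ranges: [-2.85, 2.85], [-0.5, 2.14], [-1.23, 1.37], [0.21, 2.46], [-1.02, 4.16], [0.16, 2.05], [-2.73, 2.73]. Speed limits (rad/s): [1.89, 1.89, 2.39, 2.39, 3.01, 3.01, 3.01].

INTERFACE

Orientations are given as a unit quaternion [w, x, y, z].
In Python, from workcell import env gives the robot as it stands.
- The arm moves only by the tool play_rows, never from a script. Its argument "plan" is a list of rows, each an object with "gripper": the opening, from -1 (shut) to 1 (fully open), so that 0 is half open; "translation": the shift along the world's x, y, z in mm, a list of three; "turn": the turn, a rotation vector about the world's x, y, z in rad, a list of three. In form: [{"gripper": gripper, "translation": [tx, ty, tz], "turn": [ax, ay, az]}, ...]. A call has 1 to 12 rows; each row is the pose to reach, as a shift and turn from the pose commanded when the call began; what a row does not reach only later rows make up. A row lasts 1/10 s, in which the tool goes at most 50 mm and 8.59 degrees, less where a joint would pass 70% of its speed; a pose out of reach is approached as far as the arm can. A call with a gripper value outside its range is refused whole. The fingers move at their own pace and stop on an object; "newtons" is the grip in N (left out, the last holds). Time passes only in rows, so rows that repeat a pose let the fingers close. It gives the time, the measured TCP pose, the force, the opening and the grip force at its end, in the units of the state.
- env.observe(): the state, without advancing time (a new reading comes with each control period).
- env.read_camera(name): name is "scene" or "top" or "wrist"; returns the picture (400x640x3 uint8, red, green, blue); there is no depth.
- env.calibration(name): a dict with "fx", "fy", "cx", "cy" (pixels), "origin" and "orientation" of the camera in the world. Camera axes: x right, y down, z forward; pixel columns grow to the right and rows downward; lengths in m; the calibration is good to about 2 mm. The wrist camera is an equidistant fisheye: a pixel r from the principal point sees the ray r / f radians off the axis. A picture is of the moment at which its call begins: read the wrist's pose just before it. calibration takes no time and is no camera call; for the wrist camera it gives the pose at the moment of the call.
- env.finish_job(): hands the job in; it is judged then, once.
The state is a dict: "t": time; "joint_positions": joint angles; "qvel": joint speeds; "tau": joint torques, N m; "position": TCP position; "orientation": TCP orientation; "contact_force": force on the tool from outside, world axes, zero at the start; "torque": the same for the moment, N m; "finger_gap": finger opening in m; "grip_force": force on a finger pad.
Only numpy, scipy, OpenCV 4.12 (cv2) and the standard library are available. Lean on these libraries where they do the work, as an engineer would, in place of code of your own. Each camera call takes 0.05 s, during which the arm holds its last target. There are 200 camera calls.

## Working session

There is one attempt and no reset: what is moved stays moved. The work goes in short steps, Python scripts to look and compute and a tool call to move; the robot and the scene stay as the last step left them, time stands still between calls to the robot, and variables do not carry over. Pictures are saved under pics/ and viewed, at most 10 in all, crops included, and the job is handed in when it is done.

Besides the shell and the picture viewer there is one more tool, called after "Request:" as name(argument=value, ...), one argument or row to a line, values as JSON. play_rows: Moves the arm, as the interface text tells. Its arguments: {"type":"object","properties":{"plan":{"type":"array"},"newtons":{"type":"number"}},"required":["plan"]}

```bash
mkdir -p pics
cat > h.py <<'E'
import numpy as np, cv2
from scipy.spatial.transform import Rotation as R
from workcell import env
def Rq(q): return R.from_quat([q[1],q[2],q[3],q[0]])
def save(cam,name):
    im=env.read_camera(cam); cv2.imwrite('pics/'+name,im[:,:,::-1]); return im
def ray(c,px,fish=False):
    x=(px[0]-c['cx'])/c['fx']; y=(px[1]-c['cy'])/c['fy']
    if fish:
        r=np.hypot(x,y); d=np.array([np.sin(r)*x/r,np.sin(r)*y/r,np.cos(r)])
    else: d=np.array([x,y,1.])
    return Rq(c['orientation']).apply(d)
def pt(c,px,z,fish=False):
    d=ray(c,px,fish); o=np.array(c['origin']); return o+d*(z-o[2])/d[2]
def proj(c,P,fish=False):
    d=Rq(c['orientation']).inv().apply(np.array(P)-np.array(c['origin']))
    if fish:
        t=np.arctan2(np.hypot(d[0],d[1]),d[2]); k=t/np.hypot(d[0],d[1])
    else: k=1/d[2]
    return c['cx']+c['fx']*d[0]*k, c['cy']+c['fy']*d[1]*k
E
python3 - <<'E'
from h import *
print(env.calibration('top')); print(env.calibration('scene')); o=env.observe(); print(o['t'],o['position'],o['orientation'],o['finger_gap'])
a=save('top','top0.png')
E
```

```text
{'fx': 428.5011753554528, 'fy': 428.5011753554528, 'cx': 328.2516473700183, 'cy': 204.26526316823984, 'origin': array([0.33703887, 0.00294769, 1.41505004]), 'orientation': array([ 0.04291463, -0.69825864,  0.71272796, -0.05110831])}
{'fx': 511.98734458957654, 'fy': 511.98734458957654, 'cx': 330.2953553124047, 'cy': 199.61853532409089, 'origin': array([1.16176279, 0.60558108, 1.41875458]), 'orientation': array([-0.10727797,  0.37168599,  0.88164885, -0.27025225])}
0.0 [0.26255784 0.62130975 0.16886987] [-9.06459157e-05  1.98571817e-01  9.80086120e-01 -6.50714075e-04] 0.09401449116711888
```

View pics/top0.png

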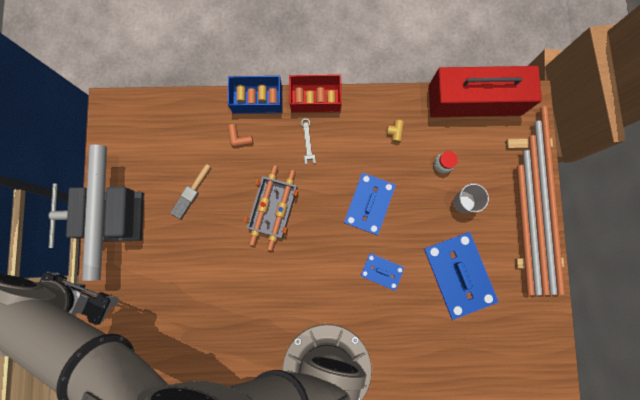

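The top view shows three blue covers: (370,204), a small one at (382,271) and a large one at (461,275). The box is at (272,207). I'll measure all three and confirm the middle size in an enlarged crop.

Run:
```python
from h import *
im=cv2.imread('pics/top0.png'); c=env.calibration('top')
hsv=cv2.cvtColor(im,cv2.COLOR_BGR2HSV)
m=cv2.inRange(hsv,(100,120,80),(125,255,255)); m[:150]=0;m[:,:330]=0
for ct in cv2.findContours(m,cv2.RETR_EXTERNAL,cv2.CHAIN_APPROX_NONE)[0]:
    if cv2.contourArea(ct)<300: continue
    w=np.array([pt(c,p[0],.006)[:2] for p in ct],np.float32)*1000
    print('rect mm',cv2.minAreaRect(w))
crop=im[155:255,230:410]; cv2.imwrite('pics/crop0.png',cv2.resize(crop,None,fx=4.4,fy=4.4,interpolation=cv2.INTER_CUBIC))
```

```text
rect mm ((301.630615234375, -185.6373748779297), (120.00712585449219, 78.80523681640625), 66.0009765625)
rect mm ((285.25494384765625, -441.85107421875), (241.22239685058594, 161.73599243164062), 18.887409210205078)
rect mm ((526.164306640625, -152.40553283691406), (117.35725402832031, 177.88099670410156), 68.50529479980469)
```

View pics/crop0.png

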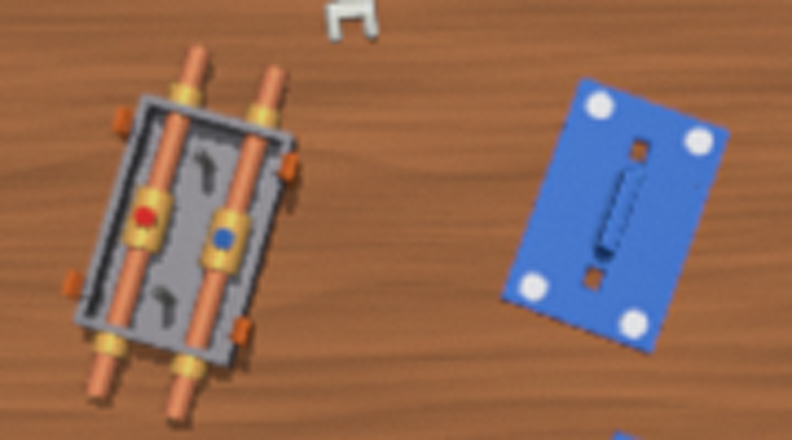

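The crop confirms it: the middle-sized cover, measured at 178x117 mm against 180x120, is the one at (370,204), with its long axis at about -21.5° and its ridge free. I'll go above the box for a close look, then on to the cover.

Request:
play_rows(
  plan=[
    {"gripper": 1, "translation": [0, 0, 50], "turn": [0, 0, 0]},
    {"gripper": 1, "translation": [20, -30, 90], "turn": [0, 0, 0]},
    {"gripper": 1, "translation": [45, -75, 110], "turn": [0, 0, 0]},
    {"gripper": 1, "translation": [70, -115, 110], "turn": [0, 0, 0]},
    {"gripper": 1, "translation": [95, -158, 110], "turn": [0, 0, 0]},
    {"gripper": 1, "translation": [120, -200, 110], "turn": [0, 0, 0]},
    {"gripper": 1, "translation": [145, -240, 110], "turn": [0, 0, 0]},
    {"gripper": 1, "translation": [170, -283, 110], "turn": [0, 0, 0]},
    {"gripper": 1, "translation": [195, -325, 110], "turn": [0, 0, 0]},
    {"gripper": 1, "translation": [220, -365, 110], "turn": [0, 0, 0]},
    {"gripper": 1, "translation": [240, -405, 110], "turn": [0, 0, 0]},
    {"gripper": 1, "translation": [240, -440, 110], "turn": [0, 0, 0]},
  ],
)

```text
t: 1.25
position: [0.5042, 0.1789, 0.2791]
orientation: [0.0, 0.2, 0.98, -0.001]
contact_force: [0.7, -0.2, -0.2]
finger_gap: 0.0938
grip_force: 0.0
```

Request:
play_rows(
  plan=[
    {"gripper": 1, "translation": [0, 0, 0], "turn": [0, 0, 0]},
    {"gripper": 1, "translation": [0, 0, 0], "turn": [0, 0, 0]},
    {"gripper": 1, "translation": [0, 0, 0], "turn": [0, 0, 0]},
  ],
)

```text
t: 1.55
position: [0.5024, 0.1828, 0.2794]
orientation: [-0.0, 0.198, 0.98, -0.0]
contact_force: [-0.4, -0.5, 0.8]
finger_gap: 0.0943
grip_force: 0.0
```

Run:
```python
from h import *
import json
o=env.observe(); print(o['t'],o['position'],o['joint_positions'].round(3),o['contact_force'])
c=env.calibration('wrist'); im=save('wrist','w0.png'); print(c)
json.dump({k:np.asarray(v).tolist() for k,v in c.items()},open('w0.json','w'))
```

```text
1.55 [0.50238305 0.18282273 0.27937665] [-0.794  0.105  0.357  1.794 -0.039  1.249  0.746] [-0.36264895 -0.50778412  0.75488596]
{'fx': 309.70691628693146, 'fy': 309.70691628693146, 'cx': 320.18427633195836, 'cy': 200.60770913236792, 'origin': array([0.43646788, 0.20995351, 0.4958506 ]), 'orientation': array([0.10262803, 0.82691142, 0.54875255, 0.06749544])}
```

View pics/w0.png

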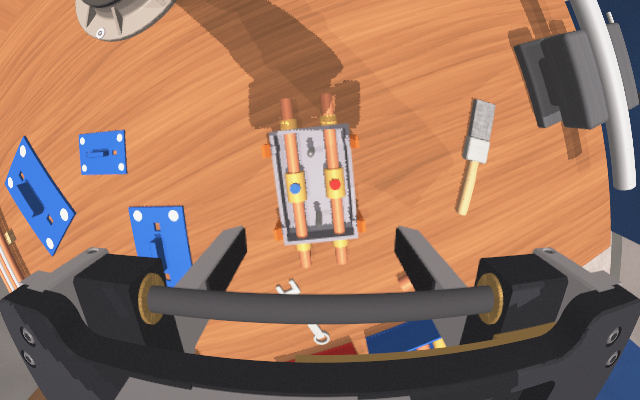

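Box seen from close by at (315,185), with the studs at about (311,147) and (319,212) and the clips at the corners. I'll rectify it to the rim plane to get its pose.

Run:
```python
from h import *
import json
c=json.load(open('w0.json')); im=cv2.imread('pics/w0.png')
# world window, plane z=.045, 2.5 px/mm ; image col -> -y, row -> -x
X0,Y0,s=.625,.26,.0004
H,W=500,420
mp=np.zeros((H,W,2),np.float32)
for r in range(H):
    for q in range(W): mp[r,q]=proj(c,[X0-r*s,Y0-q*s,.045],True)
rec=cv2.remap(im,mp,None,cv2.INTER_CUBIC)
t=cv2.imread('pics/top0.png'); ct=env.calibration('top')
for r in range(H):
    for q in range(W): mp[r,q]=proj(ct,[X0-r*s,Y0-q*s,.045])
cv2.imwrite('pics/rec.png',np.hstack([rec[:,:390],cv2.remap(t,mp,None,cv2.INTER_CUBIC)[:,:400]]))
```

```text
(no output)
```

View pics/rec.png

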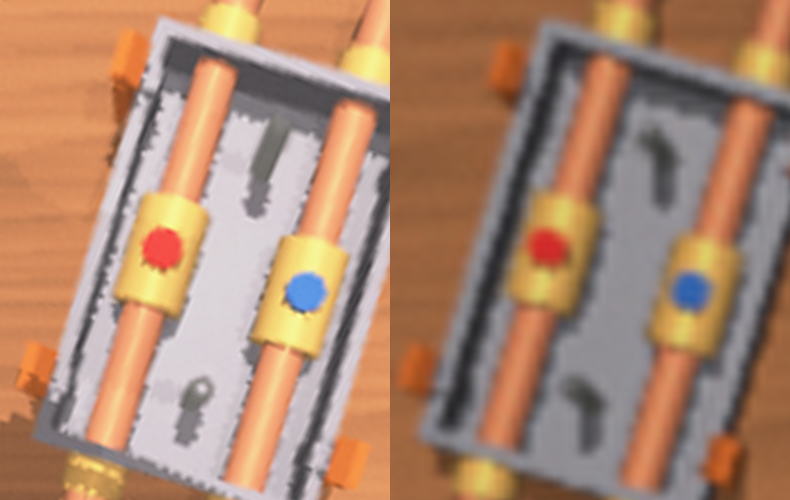

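The rim corners come out 174 mm apart (must be 176). Box centre is about (0.517, 0.165), yaw about -17°, and the studs agree to within about 3 mm. One closer look with the camera straight over the box will remove the parallax; I'll do the same over the cover.

Request:
play_rows(
  plan=[
    {"gripper": 1, "translation": [35, -20, -35], "turn": [0, 0, 0]},
    {"gripper": 1, "translation": [70, -40, -70], "turn": [0, 0, 0]},
    {"gripper": 1, "translation": [80, -45, -80], "turn": [0, 0, 0]},
    {"gripper": 1, "translation": [80, -45, -80], "turn": [0, 0, 0]},
    {"gripper": 1, "translation": [80, -45, -80], "turn": [0, 0, 0]},
    {"gripper": 1, "translation": [80, -45, -80], "turn": [0, 0, 0]},
  ],
)

```text
t: 2.2
position: [0.5824, 0.1381, 0.2004]
orientation: [0.0, 0.198, 0.98, 0.0]
contact_force: [-0.0, 0.4, 0.1]
finger_gap: 0.0937
grip_force: 0.0
```

```bash
cat >> h.py <<'E'
import json
def rect(im,c,z,X0,Y0,s,H,W):
    g=np.array([[proj(c,[X0-r*s,Y0-q*s,z],True) for q in range(W)] for r in range(H)],np.float32)
    return cv2.remap(im,g,None,cv2.INTER_CUBIC)
def wshot(n):
    c=env.calibration('wrist'); c={k:np.asarray(v).tolist() for k,v in c.items()}
    save('wrist',n+'.png'); json.dump(c,open(n+'.json','w')); return cv2.imread('pics/'+n+'.png'),c
E
python3 - <<'E'
from h import *
im,c=wshot('w1'); print(env.observe()['position'],c['origin'])
cv2.imwrite('pics/rec1.png',rect(im,c,.08,.617,.265,.00035,580,580))
E
```

```text
[0.58250381 0.13807001 0.20059524] [0.516313505407065, 0.16507361744851123, 0.41682782846890726]
```

View pics/rec1.png

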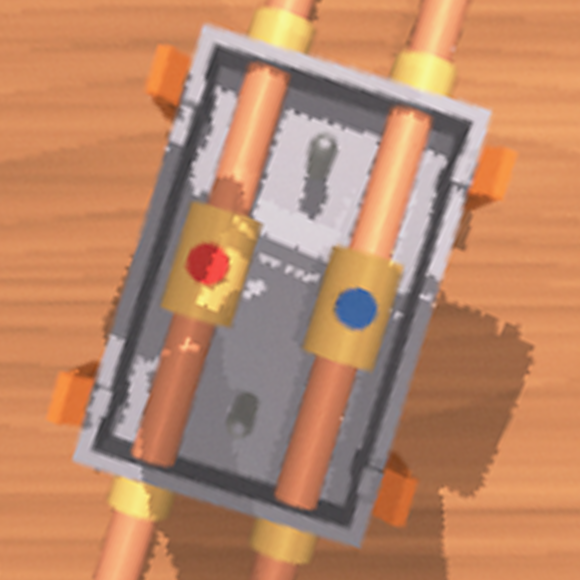

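Request:
play_rows(
  plan=[
    {"gripper": 1, "translation": [0, -45, 0], "turn": [0, 0, 0]},
    {"gripper": 1, "translation": [0, -90, 0], "turn": [0, 0, 0]},
    {"gripper": 1, "translation": [0, -135, -10], "turn": [0, 0, 0]},
    {"gripper": 1, "translation": [0, -180, -20], "turn": [0, 0, 0]},
    {"gripper": 1, "translation": [0, -225, -30], "turn": [0, 0, 0]},
    {"gripper": 1, "translation": [5, -270, -40], "turn": [0, 0, 0]},
    {"gripper": 1, "translation": [8, -315, -60], "turn": [0, 0, 0]},
    {"gripper": 1, "translation": [8, -315, -60], "turn": [0, 0, 0]},
    {"gripper": 1, "translation": [8, -315, -60], "turn": [0, 0, 0]},
    {"gripper": 1, "translation": [8, -315, -60], "turn": [0, 0, 0]},
  ],
)

```text
t: 3.25
position: [0.5913, -0.1767, 0.1403]
orientation: [0.001, 0.198, 0.98, 0.0]
contact_force: [-0.1, 0.7, -0.3]
finger_gap: 0.0943
grip_force: 0.0
```

Run:
```python
from h import *
im,c=wshot('w2'); print(env.observe()['t'],env.observe()['position'],c['origin'],env.observe()['joint_positions'].round(2))
cv2.imwrite('pics/rec2.png',rect(im,c,.006,.626,-.052,.00035,580,580))
```

```text
3.3 [ 0.59142554 -0.17643577  0.14038624] [0.5250981287648244, -0.14969653489152018, 0.3567501897233752] [-0.21  0.39  0.51  1.79 -0.22  1.01  1.56]
```

View pics/rec2.png

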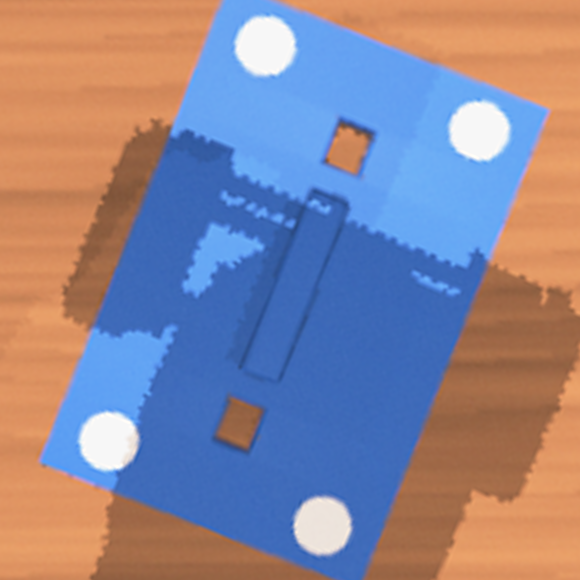

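The cover's dots (265,45), (479,131), (109,440), (322,525) are 148.6 mm apart along the long side (must be 148): centre (0.5262,-0.1548), yaw -21.6°. The box's rim corners and stud tips agree: centre (0.517,0.1667), yaw -16.5°, studs 104.7 mm apart (must be 104). Now I'll grasp the ridge.

Request:
play_rows(
  plan=[
    {"gripper": 1, "translation": [-40, 12, 0], "turn": [0, 0, 0.022]},
    {"gripper": 1, "translation": [-65, 21.5, -20], "turn": [0, 0, 0.022]},
    {"gripper": 1, "translation": [-65, 21.5, -60], "turn": [0, 0, 0.022]},
    {"gripper": 1, "translation": [-65, 21.5, -95], "turn": [0, 0, 0.022]},
    {"gripper": 1, "translation": [-65, 21.5, -115], "turn": [0, 0, 0.022]},
    {"gripper": 1, "translation": [-65, 21.5, -129], "turn": [0, 0, 0.022]},
    {"gripper": 1, "translation": [-65, 21.5, -129], "turn": [0, 0, 0.022]},
    {"gripper": 1, "translation": [-65, 21.5, -129], "turn": [0, 0, 0.022]},
    {"gripper": 1, "translation": [-65, 21.5, -129], "turn": [0, 0, 0.022]},
  ],
)

```text
t: 4.2
position: [0.5267, -0.1567, 0.0118]
orientation: [0.001, 0.188, 0.982, 0.0]
contact_force: [0.4, 0.5, -0.3]
finger_gap: 0.094
grip_force: 0.0
```

Request:
play_rows(
  plan=[
    {"gripper": -1, "translation": [0, 0, 0], "turn": [0, 0, 0]},
    {"gripper": -1, "translation": [0, 0, 0], "turn": [0, 0, 0]},
    {"gripper": -1, "translation": [0, 0, 0], "turn": [0, 0, 0]},
    {"gripper": -1, "translation": [0, 0, 0], "turn": [0, 0, 0]},
    {"gripper": -1, "translation": [0, 0, 0], "turn": [0, 0, 0]},
    {"gripper": -1, "translation": [0, 0, 0], "turn": [0, 0, 0]},
    {"gripper": -1, "translation": [0, 0, 0], "turn": [0, 0, 0]},
    {"gripper": -1, "translation": [0, 0, 0], "turn": [0, 0, 0]},
    {"gripper": -1, "translation": [0, 0, 0], "turn": [0, 0, 0]},
    {"gripper": -1, "translation": [0, 0, 0], "turn": [0, 0, 0]},
  ],
  newtons=35,
)

```text
t: 5.2
position: [0.5257, -0.1568, 0.0106]
orientation: [-0.0, 0.188, 0.982, -0.0]
contact_force: [-1.0, 0.4, 0.4]
finger_gap: 0.0176
grip_force: 0.0
```

Request:
play_rows(
  plan=[
    {"gripper": -1, "translation": [0, 0, 0], "turn": [0, 0, 0]},
    {"gripper": -1, "translation": [0, 0, 0], "turn": [0, 0, 0]},
    {"gripper": -1, "translation": [0, 0, 0], "turn": [0, 0, 0]},
    {"gripper": -1, "translation": [0, 0, 0], "turn": [0, 0, 0]},
  ],
)

```text
t: 5.6
position: [0.5257, -0.1568, 0.0106]
orientation: [-0.0, 0.188, 0.982, -0.0]
contact_force: [0.4, 0.3, 0.2]
finger_gap: 0.0006
grip_force: 0.0
```

Request:
play_rows(
  plan=[
    {"gripper": -1, "translation": [0, 0, 15], "turn": [0, 0, 0]},
    {"gripper": -1, "translation": [0, 0, 45], "turn": [0, 0, 0]},
    {"gripper": -1, "translation": [0, 0, 85], "turn": [0, 0, 0]},
    {"gripper": -1, "translation": [0, 0, 125], "turn": [0, 0, 0]},
    {"gripper": -1, "translation": [0, 0, 140], "turn": [0, 0, 0]},
    {"gripper": -1, "translation": [0, 0, 140], "turn": [0, 0, 0]},
  ],
)

```text
t: 6.2
position: [0.5272, -0.1572, 0.154]
orientation: [0.002, 0.188, 0.982, 0.0]
contact_force: [0.0, 0.0, -0.5]
finger_gap: 0.0006
grip_force: 0.0
```

The fingers closed on nothing (gap 0.6 mm), so I need to see why.

Run:
```python
from h import *
im,c=wshot('w3'); o=env.observe(); print(o['t'],o['position'],o['finger_gap'],o['grip_force'])
t=save('top','top1.png')
a=cv2.imread('pics/top1.png')[130:330,270:510]
cv2.imwrite('pics/v3.png',np.vstack([cv2.resize(im,(480,300)),cv2.resize(a,(360,300))[:, :360] if 0 else cv2.resize(a,(480,300))]))
```

```text
6.25 [ 0.52634729 -0.15683633  0.15222272] 0.00038434588959189474 0.0
```

View pics/v3.png

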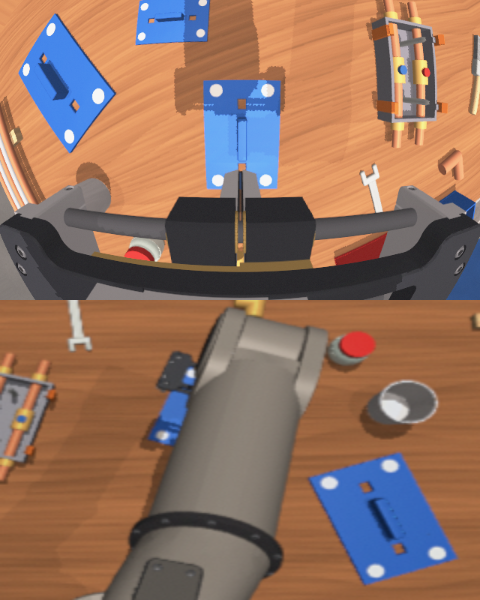

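Run:
```python
from h import *
for n in ('w2','w3'):
    c=json.load(open(n+'.json')); im=cv2.imread(f'pics/{n}.png'); o=env.observe()
    m=cv2.inRange(cv2.cvtColor(im,cv2.COLOR_BGR2HSV),(0,0,200),(180,45,255))
    k,_,st,ce=cv2.connectedComponentsWithStats(m)
    for i in range(1,k):
        if 60<st[i,4]<1500: print(n,ce[i].round(1),st[i,4],pt(c,ce[i],.006,True)[:2].round(4))
    for z in (.006,.034):
        print('centre proj',z,np.round(proj(c,[.5262,-.1548,z],True),1))
print('tcp proj',np.round(proj(c,o['position'],True),1))
im=cv2.imread('pics/w3.png')[100:270,230:410]; cv2.imwrite('pics/v4.png',cv2.resize(im,None,fx=3.5,fy=3.5,interpolation=cv2.INTER_CUBIC))
```

```text
w2 [61.5  5.4] 110 [ 0.17   -0.4287]
w2 [637.6  44.8] 77 [0.5622 0.4547]
w2 [27.3 59.5] 106 [ 0.2035 -0.5313]
w2 [350.6  61.5] 239 [ 0.4718 -0.0902]
w2 [279.1  63.2] 238 [ 0.4421 -0.1647]
w2 [119.4  82.2] 257 [ 0.3597 -0.3625]
w2 [ 79.  141.9] 193 [ 0.395  -0.4658]
w2 [509.7 211.2] 900 [0.7201 0.0467]
w2 [352.4 190.4] 240 [ 0.61   -0.1447]
w2 [283.4 191.9] 233 [ 0.5804 -0.2195]
w2 [ 15.7 232.4] 448 [ 0.4423 -0.732 ]
w2 [ 64.8 231.1] 203 [ 0.4951 -0.578 ]
w2 [ 11.3 252. ] 272 [ 0.4665 -0.7863]
centre proj 0.006 [316.3 126.6]
centre proj 0.034 [316.  126.8]
w3 [269.9   3.1] 75 [ 0.2978 -0.1314]
w3 [192.3   8.5] 77 [ 0.2559 -0.2227]
w3 [67.5 38.9] 147 [ 0.1695 -0.4279]
w3 [267.   43.8] 97 [ 0.3466 -0.1533]
w3 [188.4  48.4] 81 [ 0.3056 -0.2451]
w3 [637.7  90.3] 74 [0.5678 0.4515]
w3 [34.7 92.3] 115 [ 0.2046 -0.531 ]
w3 [287.8 120. ] 234 [ 0.4424 -0.1648]
w3 [356.6 120.1] 236 [ 0.472  -0.0901]
w3 [130.6 127.9] 264 [ 0.3606 -0.3628]
w3 [ 91.9 181.6] 189 [ 0.3958 -0.4661]
w3 [ 16.2 229.6] 469 [ 0.3834 -0.7311]
w3 [ 12.  249.2] 289 [ 0.4095 -0.7856]
w3 [497.8 250.8] 658 [0.7117 0.0459]
w3 [290.2 240. ] 189 [ 0.5804 -0.2199]
w3 [353.9 240. ] 192 [ 0.6102 -0.145 ]
w3 [195.7 330.8] 237 [ 0.6697 -0.4239]
centre proj 0.006 [322.3 182.1]
centre proj 0.034 [322.5 186.9]
tcp proj [321.2 219.6]
```

View pics/v4.png

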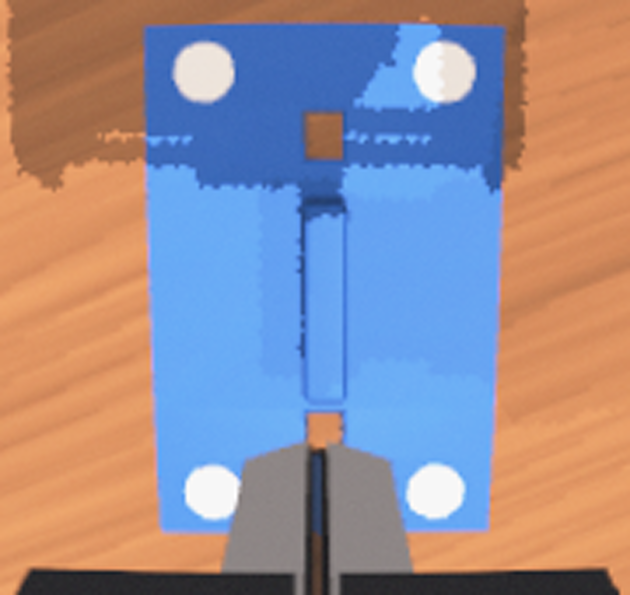

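The picture shows the cover unmoved and the ridge in line with the fingers. The fingertips are seen at (320,229) rather than the predicted (321,220). That, and the width of the open fingers in w0, put the real tips about 35–40 mm above the reported TCP, so they closed over the top of the ridge. I'll go down again and feel for the plate in small steps.

Request:
play_rows(
  plan=[
    {"gripper": 0, "translation": [0, 0, 0], "turn": [0, 0, 0]},
    {"gripper": 0, "translation": [0, 0, 0], "turn": [0, 0, 0]},
    {"gripper": 0, "translation": [0, 0, 0], "turn": [0, 0, 0]},
    {"gripper": 0, "translation": [0, 0, -20], "turn": [0, 0, 0]},
    {"gripper": 0, "translation": [0, 0, -45], "turn": [0, 0, 0]},
    {"gripper": 0, "translation": [0, 0, -70], "turn": [0, 0, 0]},
    {"gripper": 0, "translation": [0, 0, -95], "turn": [0, 0, 0]},
    {"gripper": 0, "translation": [0, 0, -120], "turn": [0, 0, 0]},
    {"gripper": 0, "translation": [0, 0, -135], "turn": [0, 0, 0]},
    {"gripper": 0, "translation": [0, 0, -140], "turn": [0, 0, 0]},
    {"gripper": 0, "translation": [0, 0, -140], "turn": [0, 0, 0]},
    {"gripper": 0, "translation": [0, 0, -140], "turn": [0, 0, 0]},
  ],
)

```text
t: 7.5
position: [0.5263, -0.157, 0.0114]
orientation: [0.0, 0.188, 0.982, 0.0]
contact_force: [-0.4, -0.0, 0.0]
finger_gap: 0.0472
grip_force: 0.0
```

Request:
play_rows(
  plan=[
    {"gripper": 0, "translation": [0, 0, -3], "turn": [0, 0, 0]},
    {"gripper": 0, "translation": [0, 0, -6], "turn": [0, 0, 0]},
    {"gripper": 0, "translation": [0, 0, -6], "turn": [0, 0, 0]},
  ],
)

```text
t: 7.8
position: [0.5257, -0.1567, 0.0045]
orientation: [0.0, 0.188, 0.982, 0.0]
contact_force: [-0.2, 0.2, -1.2]
finger_gap: 0.0472
grip_force: 0.0
```

Reported z is 4.5 mm, below the plate's top, with no contact, so the offset is confirmed. I'll continue in small steps.

Request:
play_rows(
  plan=[
    {"gripper": 0, "translation": [0, 0, -4], "turn": [0, 0, 0]},
    {"gripper": 0, "translation": [0, 0, -8], "turn": [0, 0, 0]},
    {"gripper": 0, "translation": [0, 0, -12], "turn": [0, 0, 0]},
    {"gripper": 0, "translation": [0, 0, -12], "turn": [0, 0, 0]},
  ],
)

```text
t: 8.2
position: [0.5253, -0.1567, -0.0081]
orientation: [-0.0, 0.188, 0.982, -0.0]
contact_force: [0.1, -0.5, -0.3]
finger_gap: 0.0471
grip_force: 0.0
```

Request:
play_rows(
  plan=[
    {"gripper": 0, "translation": [0, 0, -4], "turn": [0, 0, 0]},
    {"gripper": 0, "translation": [0, 0, -8], "turn": [0, 0, 0]},
    {"gripper": 0, "translation": [0, 0, -8], "turn": [0, 0, 0]},
  ],
)

```text
t: 8.5
position: [0.5254, -0.1567, -0.016]
orientation: [-0.0, 0.188, 0.982, -0.0]
contact_force: [-1.0, 0.3, 0.4]
finger_gap: 0.0466
grip_force: 0.0
```

Request:
play_rows(
  plan=[
    {"gripper": 0, "translation": [0, 0, -3], "turn": [0, 0, 0]},
    {"gripper": 0, "translation": [0, 0, -5], "turn": [0, 0, 0]},
    {"gripper": 0, "translation": [0, 0, -5], "turn": [0, 0, 0]},
  ],
)

```text
t: 8.8
position: [0.5256, -0.1568, -0.0207]
orientation: [-0.0, 0.188, 0.982, -0.0]
contact_force: [-0.6, 0.6, 0.7]
finger_gap: 0.0469
grip_force: 0.0
```

Request:
play_rows(
  plan=[
    {"gripper": 0, "translation": [0, 0, -2], "turn": [0, 0, 0]},
    {"gripper": 0, "translation": [0, 0, -3], "turn": [0, 0, 0]},
    {"gripper": 0, "translation": [0, 0, -3], "turn": [0, 0, 0]},
  ],
)

```text
t: 9.1
position: [0.5257, -0.1568, -0.0235]
orientation: [-0.0, 0.188, 0.982, -0.0]
contact_force: [0.7, -0.3, 0.7]
finger_gap: 0.0471
grip_force: 0.0
```

Request:
play_rows(
  plan=[
    {"gripper": 0, "translation": [0, 0, -2], "turn": [0, 0, 0]},
    {"gripper": 0, "translation": [0, 0, -2], "turn": [0, 0, 0]},
  ],
)

```text
t: 9.3
position: [0.5256, -0.1567, -0.0256]
orientation: [-0.0, 0.188, 0.982, -0.0]
contact_force: [-0.4, -0.2, 0.0]
finger_gap: 0.0471
grip_force: 0.0
```

Request:
play_rows(
  plan=[
    {"gripper": 0, "translation": [0, 0, -2], "turn": [0, 0, 0]},
    {"gripper": 0, "translation": [0, 0, -2], "turn": [0, 0, 0]},
  ],
)

```text
t: 9.5
position: [0.5256, -0.1568, -0.0276]
orientation: [-0.0, 0.188, 0.982, -0.0]
contact_force: [0.4, -0.1, -0.4]
finger_gap: 0.0469
grip_force: 0.0
```

Request:
play_rows(
  plan=[
    {"gripper": -1, "translation": [0, 0, 0], "turn": [0, 0, 0]},
    {"gripper": -1, "translation": [0, 0, 0], "turn": [0, 0, 0]},
    {"gripper": -1, "translation": [0, 0, 0], "turn": [0, 0, 0]},
    {"gripper": -1, "translation": [0, 0, 0], "turn": [0, 0, 0]},
    {"gripper": -1, "translation": [0, 0, 0], "turn": [0, 0, 0]},
    {"gripper": -1, "translation": [0, 0, 0], "turn": [0, 0, 0]},
    {"gripper": -1, "translation": [0, 0, 0], "turn": [0, 0, 0]},
  ],
  newtons=20,
)

```text
t: 10.2
position: [0.5258, -0.1566, -0.0274]
orientation: [0.0, 0.188, 0.982, 0.0]
contact_force: [-0.0, 2.7, 1.5]
finger_gap: 0.0142
grip_force: 20.0
```

Gripped: 14.2 mm equals the ridge thickness. Now I'll firm the grip, lift and verify.

Request:
play_rows(
  plan=[
    {"gripper": -1, "translation": [0, 0, 0], "turn": [0, 0, 0]},
    {"gripper": -1, "translation": [0, 0, 0], "turn": [0, 0, 0]},
    {"gripper": -1, "translation": [0, 0, 10], "turn": [0, 0, 0]},
    {"gripper": -1, "translation": [0, 0, 30], "turn": [0, 0, 0]},
    {"gripper": -1, "translation": [0, 0, 60], "turn": [0, 0, 0]},
    {"gripper": -1, "translation": [0, 0, 90], "turn": [0, 0, 0]},
    {"gripper": -1, "translation": [0, 0, 120], "turn": [0, 0, 0]},
    {"gripper": -1, "translation": [0, 0, 135], "turn": [0, 0, 0]},
    {"gripper": -1, "translation": [0, 0, 140], "turn": [0, 0, 0]},
    {"gripper": -1, "translation": [0, 0, 140], "turn": [0, 0, 0]},
    {"gripper": -1, "translation": [0, 0, 140], "turn": [0, 0, 0]},
  ],
  newtons=50,
)

```text
t: 11.3
position: [0.5251, -0.1567, 0.1118]
orientation: [-0.001, 0.188, 0.982, -0.0]
contact_force: [-0.2, 1.0, -2.6]
finger_gap: 0.0135
grip_force: 50.0
```

```bash
cat >> h.py <<'E'
def dots(im,c,z):
    m=cv2.inRange(cv2.cvtColor(im,cv2.COLOR_BGR2HSV),(0,0,195),(180,60,255))
    k,_,st,ce=cv2.connectedComponentsWithStats(m); out=[]
    for i in range(1,k):
        if 80<st[i,4]<3000 and np.all(abs(ce[i]-[320,190])<[190,190]): out.append((ce[i].round(1),int(st[i,4]),pt(c,ce[i],z,True)[:2].round(4)))
    return out
E
python3 - <<'E'
from h import *
o=env.observe(); im,c=wshot('w5'); print(o['position'],o['finger_gap'],c['origin'][2],o['contact_force'])
for d in dots(im,c,.146): print(d)
E
```

```text
[ 0.52509317 -0.15668177  0.11179762] 0.013514432330507578 0.32832766391967877 [-0.15126956  1.02256844 -2.59222836]
(array([261.1,  36.7]), 124, array([ 0.3953, -0.1435]))
(array([174.8,  43.1]), 98, array([ 0.3721, -0.1954]))
(array([252.3, 119.9]), 883, array([ 0.4406, -0.1671]))
(array([388.1, 120. ]), 886, array([ 0.4704, -0.0925]))
(array([175.7, 341.3]), 124, array([ 0.568 , -0.3021]))
```

Held with no tilt: rear dots 80.3 mm apart (must be 80), cover centre (0.5242,-0.1573), yaw -21.8°. Carry it to the box: shift (-7,+324) mm, turn +5.3°.

Request:
play_rows(
  plan=[
    {"gripper": -1, "translation": [0, 20, 0], "turn": [0, 0, 0.01]},
    {"gripper": -1, "translation": [0, 55, 0], "turn": [0, 0, 0.02]},
    {"gripper": -1, "translation": [-2, 90, 0], "turn": [0, 0, 0.03]},
    {"gripper": -1, "translation": [-2, 125, 0], "turn": [0, 0, 0.04]},
    {"gripper": -1, "translation": [-3, 160, 0], "turn": [0, 0, 0.05]},
    {"gripper": -1, "translation": [-4, 195, 0], "turn": [0, 0, 0.06]},
    {"gripper": -1, "translation": [-5, 230, 0], "turn": [0, 0, 0.07]},
    {"gripper": -1, "translation": [-6, 265, 0], "turn": [0, 0, 0.08]},
    {"gripper": -1, "translation": [-7, 295, 0], "turn": [0, 0, 0.09]},
    {"gripper": -1, "translation": [-7, 315, 0], "turn": [0, 0, 0.0925]},
    {"gripper": -1, "translation": [-7, 324, 0], "turn": [0, 0, 0.0925]},
    {"gripper": -1, "translation": [-7, 324, 0], "turn": [0, 0, 0.0925]},
  ],
)

```text
t: 12.55
position: [0.5183, 0.1677, 0.1118]
orientation: [-0.0, 0.142, 0.99, -0.0]
contact_force: [0.2, -0.2, -2.6]
finger_gap: 0.0136
grip_force: 50.0
```

Request:
play_rows(
  plan=[
    {"gripper": -1, "translation": [0, 0, -10], "turn": [0, 0, 0]},
    {"gripper": -1, "translation": [0, 0, -30], "turn": [0, 0, 0]},
    {"gripper": -1, "translation": [0, 0, -45], "turn": [0, 0, 0]},
    {"gripper": -1, "translation": [0, 0, -50], "turn": [0, 0, 0]},
    {"gripper": -1, "translation": [0, 0, -50], "turn": [0, 0, 0]},
    {"gripper": -1, "translation": [0, 0, -50], "turn": [0, 0, 0]},
  ],
)

```text
t: 13.15
position: [0.5191, 0.1666, 0.0629]
orientation: [0.0, 0.143, 0.99, -0.0]
contact_force: [-0.0, 0.6, -2.5]
finger_gap: 0.0138
grip_force: 50.0
```

Run:
```python
from h import *
o=env.observe(); im,c=wshot('w6'); print(o['t'],o['position'],o['orientation'],o['finger_gap'],o['contact_force'],c['origin'])
for d in dots(im,c,.096): print(d)
print(proj(c,[.467,.1815,.08],True))
cv2.imwrite('pics/v6.png',cv2.resize(im[60:220,220:420],None,fx=3.5,fy=3.5,interpolation=cv2.INTER_CUBIC))
```

```text
13.15 [0.51909225 0.16662048 0.06291096] [ 1.55245229e-04  1.42667670e-01  9.89770636e-01 -7.11386091e-06] 0.013818088924643285 [-0.040039    0.63632783 -2.52399736] [0.4503892650529365, 0.1863574655435672, 0.27933732558913366]
(array([252.2, 119.9]), 887, array([0.4358, 0.1484]))
(array([387.9, 119.9]), 877, array([0.4586, 0.2257]))
(np.float64(320.54499711965354), np.float64(150.9660239122142))
```

View pics/v6.png

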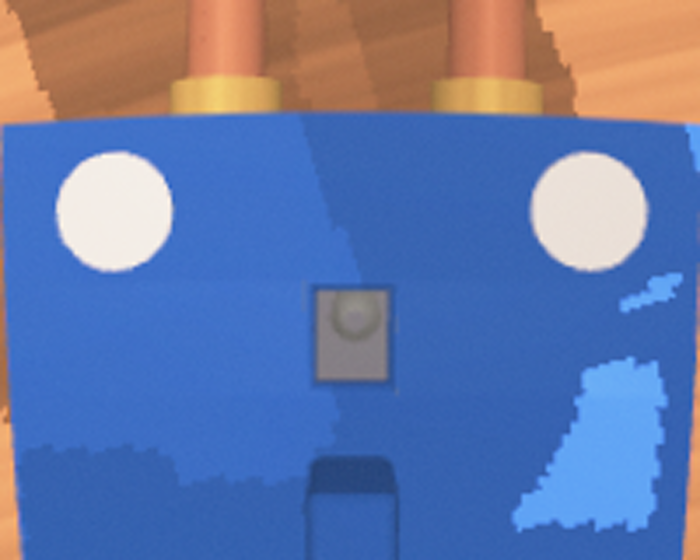

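Looking through hole_b the stud tip is at crop (355,312), about centred across and ~3 mm toward the rear of the hole whose centre is (352,335). I'll shift 2 mm backward along the box and 0.5 mm across, then lower with force checks.

Request:
play_rows(
  plan=[
    {"gripper": -1, "translation": [-1.8, 1, 0], "turn": [0, 0, 0]},
    {"gripper": -1, "translation": [-1.8, 1, -4], "turn": [0, 0, 0]},
    {"gripper": -1, "translation": [-1.8, 1, -8], "turn": [0, 0, 0]},
    {"gripper": -1, "translation": [-1.8, 1, -12], "turn": [0, 0, 0]},
    {"gripper": -1, "translation": [-1.8, 1, -12], "turn": [0, 0, 0]},
  ],
)

```text
t: 13.7
position: [0.5165, 0.1681, 0.0499]
orientation: [-0.0, 0.142, 0.99, -0.0]
contact_force: [-0.6, -1.1, -2.9]
finger_gap: 0.0136
grip_force: 50.0
```

Request:
play_rows(
  plan=[
    {"gripper": -1, "translation": [0, 0, -3], "turn": [0, 0, 0]},
    {"gripper": -1, "translation": [0, 0, -6], "turn": [0, 0, 0]},
    {"gripper": -1, "translation": [0, 0, -6], "turn": [0, 0, 0]},
  ],
)

```text
t: 14.0
position: [0.5167, 0.1681, 0.0441]
orientation: [-0.0, 0.142, 0.99, -0.0]
contact_force: [-0.5, 0.7, -3.4]
finger_gap: 0.0134
grip_force: 50.0
```

Request:
play_rows(
  plan=[
    {"gripper": -1, "translation": [0, 0, -2], "turn": [0, 0, 0]},
    {"gripper": -1, "translation": [0, 0, -4], "turn": [0, 0, 0]},
    {"gripper": -1, "translation": [0, 0, -4], "turn": [0, 0, 0]},
  ],
)

```text
t: 14.3
position: [0.5168, 0.1681, 0.0403]
orientation: [-0.0, 0.142, 0.99, -0.0]
contact_force: [0.4, -0.1, -3.3]
finger_gap: 0.0138
grip_force: 50.0
```

No side force, and the cover's underside is at about 68 mm, past the 80 mm stud tips, so the studs are in the holes. I'll lower it onto the ramps.

Request:
play_rows(
  plan=[
    {"gripper": -1, "translation": [0, 0, -2], "turn": [0, 0, 0]},
    {"gripper": -1, "translation": [0, 0, -3], "turn": [0, 0, 0]},
    {"gripper": -1, "translation": [0, 0, -3], "turn": [0, 0, 0]},
  ],
)

```text
t: 14.6
position: [0.5169, 0.1679, 0.0375]
orientation: [-0.0, 0.142, 0.99, -0.0]
contact_force: [-0.4, -2.2, -1.4]
finger_gap: 0.0138
grip_force: 50.0
```

Request:
play_rows(
  plan=[
    {"gripper": -1, "translation": [-0.2, -0.6, -1], "turn": [0, 0, 0]},
    {"gripper": -1, "translation": [-0.2, -0.6, -1], "turn": [0, 0, 0]},
  ],
)

```text
t: 14.8
position: [0.517, 0.1677, 0.0368]
orientation: [0.0, 0.142, 0.99, 0.0]
contact_force: [0.7, -1.0, 2.9]
finger_gap: 0.0138
grip_force: 50.0
```

Resting on the clips (+2.9 N). Release, rise and check the lie of the cover.

Request:
play_rows(
  plan=[
    {"gripper": -0.2, "translation": [0, 0, 0], "turn": [0, 0, 0]},
    {"gripper": -0.2, "translation": [0, 0, 0], "turn": [0, 0, 0]},
    {"gripper": -0.2, "translation": [0, 0, 0], "turn": [0, 0, 0]},
    {"gripper": -0.2, "translation": [0, 0, 0], "turn": [0, 0, 0]},
    {"gripper": -0.2, "translation": [0, 0, 15], "turn": [0, 0, 0]},
    {"gripper": -0.2, "translation": [0, 0, 45], "turn": [0, 0, 0]},
    {"gripper": -1, "translation": [0, 0, 80], "turn": [0, 0, 0]},
    {"gripper": -1, "translation": [0, 0, 110], "turn": [0, 0, 0]},
    {"gripper": -1, "translation": [0, 0, 120], "turn": [0, 0, 0]},
    {"gripper": -1, "translation": [0, 0, 120], "turn": [0, 0, 0]},
    {"gripper": -1, "translation": [0, 0, 120], "turn": [0, 0, 0]},
  ],
)

```text
t: 15.9
position: [0.5162, 0.1676, 0.1556]
orientation: [-0.0, 0.142, 0.99, -0.0]
contact_force: [0.6, 0.7, -0.2]
finger_gap: 0.0016
grip_force: 0.0
```

Run:
```python
from h import *
o=env.observe(); im,c=wshot('w7'); print(o['t'],o['position'],o['finger_gap'],o['contact_force'],c['origin'])
for d in dots(im,c,.071): print(d)
cv2.imwrite('pics/v7.png',np.vstack([cv2.resize(im[40:260,210:430],None,fx=2.7,fy=2.7,interpolation=cv2.INTER_CUBIC)]))
```

```text
15.9 [0.51622015 0.16759604 0.15564216] 0.0016456116772040935 [ 0.55202833  0.68202081 -0.24806015] [0.44776044700245277, 0.1872950970705151, 0.37214747451449515]
(array([279.6, 121.9]), 335, array([0.4337, 0.15  ]))
(array([362.6, 122.9]), 323, array([0.4573, 0.2268]))
(array([282.5, 259.7]), 121, array([0.5714, 0.1084]))
(array([357.3, 259.9]), 113, array([0.5942, 0.1852]))
```

The cover lies centred on the ramps: rear dots 80.3 mm apart, centre (0.516,0.167), matching the box. Now press the corners with shut fingers, pad1 first.

Request:
play_rows(
  plan=[
    {"gripper": -1, "translation": [-30, 30, 0], "turn": [0, 0, 0]},
    {"gripper": -1, "translation": [-59, 59, -10], "turn": [0, 0, 0]},
    {"gripper": -1, "translation": [-59, 59, -50], "turn": [0, 0, 0]},
    {"gripper": -1, "translation": [-59, 59, -85], "turn": [0, 0, 0]},
    {"gripper": -1, "translation": [-59, 59, -105], "turn": [0, 0, 0]},
    {"gripper": -1, "translation": [-59, 59, -113], "turn": [0, 0, 0]},
    {"gripper": -1, "translation": [-59, 59, -113], "turn": [0, 0, 0]},
    {"gripper": -1, "translation": [-59, 59, -113], "turn": [0, 0, 0]},
  ],
  newtons=40,
)

```text
t: 16.75
position: [0.4581, 0.2266, 0.044]
orientation: [0.0, 0.142, 0.99, -0.0]
contact_force: [-0.2, 0.4, -0.0]
finger_gap: 0.0004
grip_force: 0.0
```

Request:
play_rows(
  plan=[
    {"gripper": -1, "translation": [0, 0, -2], "turn": [0, 0, 0]},
    {"gripper": -1, "translation": [0, 0, -4], "turn": [0, 0, 0]},
    {"gripper": -1, "translation": [0, 0, -6], "turn": [0, 0, 0]},
    {"gripper": -1, "translation": [0, 0, -6], "turn": [0, 0, 0]},
  ],
)

```text
t: 17.15
position: [0.4577, 0.2266, 0.0376]
orientation: [-0.0, 0.142, 0.99, 0.0]
contact_force: [0.5, -0.0, 0.1]
finger_gap: 0.0006
grip_force: 0.0
```

Request:
play_rows(
  plan=[
    {"gripper": -1, "translation": [0, 0, -2], "turn": [0, 0, 0]},
    {"gripper": -1, "translation": [0, 0, -4], "turn": [0, 0, 0]},
    {"gripper": -1, "translation": [0, 0, -4], "turn": [0, 0, 0]},
  ],
)

```text
t: 17.45
position: [0.4578, 0.2265, 0.0335]
orientation: [0.0, 0.142, 0.99, -0.0]
contact_force: [-0.3, -1.5, 2.8]
finger_gap: 0.0005
grip_force: 0.9
```

Contact at reported z of about 33.5 mm. Push on.

Request:
play_rows(
  plan=[
    {"gripper": -1, "translation": [0, 0, -2], "turn": [0, 0, 0]},
    {"gripper": -1, "translation": [0, 0, -3], "turn": [0, 0, 0]},
    {"gripper": -1, "translation": [0, 0, -3], "turn": [0, 0, 0]},
  ],
)

```text
t: 17.75
position: [0.4581, 0.2264, 0.0307]
orientation: [0.0, 0.142, 0.99, -0.0]
contact_force: [0.4, -3.7, 6.0]
finger_gap: 0.0003
grip_force: 3.0
```

Request:
play_rows(
  plan=[
    {"gripper": -1, "translation": [0, 0, -2], "turn": [0, 0, 0]},
    {"gripper": -1, "translation": [0, 0, -3], "turn": [0, 0, 0]},
    {"gripper": -1, "translation": [0, 0, -3], "turn": [0, 0, 0]},
  ],
)

```text
t: 18.05
position: [0.4579, 0.2265, 0.0275]
orientation: [0.0, 0.142, 0.99, -0.0]
contact_force: [1.1, -0.7, 2.4]
finger_gap: 0.0004
grip_force: 1.1
```

Request:
play_rows(
  plan=[
    {"gripper": -1, "translation": [0, 0, -2], "turn": [0, 0, 0]},
    {"gripper": -1, "translation": [0, 0, -3], "turn": [0, 0, 0]},
    {"gripper": -1, "translation": [0, 0, -3], "turn": [0, 0, 0]},
  ],
)

```text
t: 18.35
position: [0.4574, 0.2267, 0.0242]
orientation: [-0.0, 0.142, 0.99, -0.0]
contact_force: [0.2, 0.5, -0.6]
finger_gap: 0.0006
grip_force: 0.0
```

Request:
play_rows(
  plan=[
    {"gripper": -1, "translation": [0, 0, -2], "turn": [0, 0, 0]},
    {"gripper": -1, "translation": [0, 0, -4], "turn": [0, 0, 0]},
    {"gripper": -1, "translation": [0, 0, -4], "turn": [0, 0, 0]},
  ],
)

```text
t: 18.65
position: [0.4578, 0.2268, 0.021]
orientation: [-0.0, 0.142, 0.99, 0.0]
contact_force: [-3.7, -1.7, 17.9]
finger_gap: 0.0008
grip_force: 9.0
```

Request:
play_rows(
  plan=[
    {"gripper": -1, "translation": [0, 0, -1], "turn": [0, 0, 0]},
    {"gripper": -1, "translation": [0, 0, -2], "turn": [0, 0, 0]},
    {"gripper": -1, "translation": [0, 0, -2], "turn": [0, 0, 0]},
  ],
)

```text
t: 18.95
position: [0.4581, 0.2267, 0.0197]
orientation: [0.0, 0.142, 0.99, 0.0]
contact_force: [-2.2, -3.6, 6.6]
finger_gap: 0.0007
grip_force: 3.2
```

Request:
play_rows(
  plan=[
    {"gripper": -1, "translation": [0, 0, -2], "turn": [0, 0, 0]},
    {"gripper": -1, "translation": [0, 0, -2], "turn": [0, 0, 0]},
  ],
)

```text
t: 19.15
position: [0.458, 0.2268, 0.0183]
orientation: [-0.0, 0.142, 0.99, 0.001]
contact_force: [-13.4, -8.5, 53.1]
finger_gap: 0.0007
grip_force: 27.0
```

Request:
play_rows(
  plan=[
    {"gripper": -1, "translation": [0, 0, -1], "turn": [0, 0, 0]},
    {"gripper": -1, "translation": [0, 0, -1], "turn": [0, 0, 0]},
  ],
)

```text
t: 19.35
position: [0.4579, 0.2269, 0.0179]
orientation: [-0.0, 0.142, 0.99, 0.001]
contact_force: [-17.6, -9.3, 64.2]
finger_gap: 0.0005
grip_force: 32.7
```

Pad1's corner is past the nose (17.9 N peak, then a drop) and hard on the seat at reported z of about 19 mm. Next is pad2.

Request:
play_rows(
  plan=[
    {"gripper": -1, "translation": [0, 0, 30], "turn": [0, 0, 0]},
    {"gripper": -1, "translation": [0, 0, 60], "turn": [0, 0, 0]},
    {"gripper": -1, "translation": [-12, -38, 60], "turn": [0, 0, 0]},
    {"gripper": -1, "translation": [-23.5, -77, 60], "turn": [0, 0, 0]},
    {"gripper": -1, "translation": [-23.5, -77, 50], "turn": [0, 0, 0]},
    {"gripper": -1, "translation": [-23.5, -77, 35], "turn": [0, 0, 0]},
    {"gripper": -1, "translation": [-23.5, -77, 28], "turn": [0, 0, 0]},
    {"gripper": -1, "translation": [-23.5, -77, 28], "turn": [0, 0, 0]},
  ],
)

```text
t: 20.15
position: [0.4337, 0.1496, 0.0427]
orientation: [-0.001, 0.142, 0.99, -0.001]
contact_force: [0.6, 0.1, 0.7]
finger_gap: 0.0002
grip_force: 0.0
```

Request:
play_rows(
  plan=[
    {"gripper": -1, "translation": [0, 0, -2], "turn": [0, 0, 0]},
    {"gripper": -1, "translation": [0, 0, -4], "turn": [0, 0, 0]},
    {"gripper": -1, "translation": [0, 0, -6], "turn": [0, 0, 0]},
    {"gripper": -1, "translation": [0, 0, -8], "turn": [0, 0, 0]},
    {"gripper": -1, "translation": [0, 0, -8], "turn": [0, 0, 0]},
  ],
)

```text
t: 20.65
position: [0.4341, 0.1496, 0.0354]
orientation: [-0.0, 0.142, 0.99, -0.0]
contact_force: [-0.6, 0.5, -0.1]
finger_gap: 0.0006
grip_force: 0.0
```

Request:
play_rows(
  plan=[
    {"gripper": -1, "translation": [0, 0, -2], "turn": [0, 0, 0]},
    {"gripper": -1, "translation": [0, 0, -4], "turn": [0, 0, 0]},
    {"gripper": -1, "translation": [0, 0, -4], "turn": [0, 0, 0]},
  ],
)

```text
t: 20.95
position: [0.4341, 0.1496, 0.0313]
orientation: [-0.0, 0.142, 0.99, -0.0]
contact_force: [0.4, 0.2, -0.6]
finger_gap: 0.0008
grip_force: 0.0
```

Request:
play_rows(
  plan=[
    {"gripper": -1, "translation": [0, 0, -2], "turn": [0, 0, 0]},
    {"gripper": -1, "translation": [0, 0, -4], "turn": [0, 0, 0]},
    {"gripper": -1, "translation": [0, 0, -4], "turn": [0, 0, 0]},
  ],
)

```text
t: 21.25
position: [0.4341, 0.1496, 0.0273]
orientation: [-0.0, 0.142, 0.99, -0.0]
contact_force: [-0.8, -0.1, -0.5]
finger_gap: 0.0003
grip_force: 0.0
```

Request:
play_rows(
  plan=[
    {"gripper": -1, "translation": [0, 0, -2], "turn": [0, 0, 0]},
    {"gripper": -1, "translation": [0, 0, -4], "turn": [0, 0, 0]},
    {"gripper": -1, "translation": [0, 0, -4], "turn": [0, 0, 0]},
  ],
)

```text
t: 21.55
position: [0.4341, 0.1495, 0.0233]
orientation: [-0.0, 0.142, 0.99, -0.0]
contact_force: [-0.3, -0.5, -1.1]
finger_gap: 0.0006
grip_force: 0.0
```

Request:
play_rows(
  plan=[
    {"gripper": -1, "translation": [0, 0, -2], "turn": [0, 0, 0]},
    {"gripper": -1, "translation": [0, 0, -2], "turn": [0, 0, 0]},
  ],
)

```text
t: 21.75
position: [0.4341, 0.1496, 0.0214]
orientation: [-0.0, 0.142, 0.99, -0.0]
contact_force: [-0.4, -0.1, 0.4]
finger_gap: 0.0007
grip_force: 0.0
```

Request:
play_rows(
  plan=[
    {"gripper": -1, "translation": [0, 0, -1], "turn": [0, 0, 0]},
    {"gripper": -1, "translation": [0, 0, -1], "turn": [0, 0, 0]},
  ],
)

```text
t: 21.95
position: [0.4342, 0.1496, 0.0205]
orientation: [-0.0, 0.142, 0.99, -0.0]
contact_force: [-0.8, 0.1, -0.1]
finger_gap: 0.0007
grip_force: 0.0
```

Request:
play_rows(
  plan=[
    {"gripper": -1, "translation": [0, 0, -1], "turn": [0, 0, 0]},
    {"gripper": -1, "translation": [0, 0, -2], "turn": [0, 0, 0]},
    {"gripper": -1, "translation": [0, 0, -2], "turn": [0, 0, 0]},
  ],
)

```text
t: 22.25
position: [0.4345, 0.1497, 0.0191]
orientation: [0.0, 0.142, 0.99, 0.0]
contact_force: [-5.1, -2.0, 21.8]
finger_gap: 0.0004
grip_force: 10.8
```

Request:
play_rows(
  plan=[
    {"gripper": -1, "translation": [0, 0, -1], "turn": [0, 0, 0]},
    {"gripper": -1, "translation": [0, 0, -1], "turn": [0, 0, 0]},
  ],
)

```text
t: 22.45
position: [0.4346, 0.1497, 0.0187]
orientation: [0.0, 0.142, 0.99, 0.0]
contact_force: [-9.5, -4.9, 36.3]
finger_gap: 0.0005
grip_force: 19.2
```

Pad2 is already hard at the same height (19 mm): pressing pad1 brought this corner down too. Now pad3.

Request:
play_rows(
  plan=[
    {"gripper": -1, "translation": [0, 0, 35], "turn": [0, 0, 0]},
    {"gripper": -1, "translation": [0, 0, 65], "turn": [0, 0, 0]},
    {"gripper": -1, "translation": [45, -14, 65], "turn": [0, 0, 0]},
    {"gripper": -1, "translation": [90, -28, 65], "turn": [0, 0, 0]},
    {"gripper": -1, "translation": [130, -40, 65], "turn": [0, 0, 0]},
    {"gripper": -1, "translation": [141.5, -42, 60], "turn": [0, 0, 0]},
    {"gripper": -1, "translation": [141.5, -42, 45], "turn": [0, 0, 0]},
    {"gripper": -1, "translation": [141.5, -42, 35], "turn": [0, 0, 0]},
    {"gripper": -1, "translation": [141.5, -42, 35], "turn": [0, 0, 0]},
  ],
)

```text
t: 23.35
position: [0.5732, 0.1079, 0.0505]
orientation: [-0.002, 0.142, 0.99, -0.001]
contact_force: [0.4, 0.0, -0.1]
finger_gap: 0.0005
grip_force: 0.0
```

Request:
play_rows(
  plan=[
    {"gripper": -1, "translation": [0, 0, -2], "turn": [0, 0, 0]},
    {"gripper": -1, "translation": [0, 0, -4], "turn": [0, 0, 0]},
    {"gripper": -1, "translation": [0, 0, -6], "turn": [0, 0, 0]},
    {"gripper": -1, "translation": [0, 0, -8], "turn": [0, 0, 0]},
    {"gripper": -1, "translation": [0, 0, -8], "turn": [0, 0, 0]},
  ],
)

```text
t: 23.85
position: [0.5756, 0.1077, 0.0445]
orientation: [-0.0, 0.142, 0.99, -0.0]
contact_force: [0.4, -0.0, 0.1]
finger_gap: 0.0005
grip_force: 0.0
```

Request:
play_rows(
  plan=[
    {"gripper": -1, "translation": [0, 0, -2], "turn": [0, 0, 0]},
    {"gripper": -1, "translation": [0, 0, -4], "turn": [0, 0, 0]},
    {"gripper": -1, "translation": [0, 0, -4], "turn": [0, 0, 0]},
  ],
)

```text
t: 24.15
position: [0.5756, 0.1076, 0.0403]
orientation: [-0.0, 0.142, 0.99, -0.0]
contact_force: [0.4, 0.3, -0.4]
finger_gap: 0.0005
grip_force: 0.0
```

Request:
play_rows(
  plan=[
    {"gripper": -1, "translation": [0, 0, -2], "turn": [0, 0, 0]},
    {"gripper": -1, "translation": [0, 0, -4], "turn": [0, 0, 0]},
    {"gripper": -1, "translation": [0, 0, -4], "turn": [0, 0, 0]},
  ],
)

```text
t: 24.45
position: [0.576, 0.1076, 0.0365]
orientation: [0.0, 0.142, 0.99, 0.0]
contact_force: [0.8, 0.7, 1.5]
finger_gap: 0.0008
grip_force: 1.1
```

Contact at about 37 mm. Press.

Request:
play_rows(
  plan=[
    {"gripper": -1, "translation": [0, 0, -2], "turn": [0, 0, 0]},
    {"gripper": -1, "translation": [0, 0, -4], "turn": [0, 0, 0]},
    {"gripper": -1, "translation": [0, 0, -4], "turn": [0, 0, 0]},
  ],
)

```text
t: 24.75
position: [0.5765, 0.1077, 0.033]
orientation: [0.001, 0.142, 0.99, 0.0]
contact_force: [1.7, 0.6, 5.5]
finger_gap: 0.0003
grip_force: 2.8
```

Request:
play_rows(
  plan=[
    {"gripper": -1, "translation": [0, 0, -2], "turn": [0, 0, 0]},
    {"gripper": -1, "translation": [0, 0, -4], "turn": [0, 0, 0]},
    {"gripper": -1, "translation": [0, 0, -4], "turn": [0, 0, 0]},
  ],
)

```text
t: 25.05
position: [0.5758, 0.1076, 0.0285]
orientation: [0.0, 0.142, 0.99, -0.0]
contact_force: [-0.4, -0.2, 0.4]
finger_gap: 0.0006
grip_force: 0.0
```

Request:
play_rows(
  plan=[
    {"gripper": -1, "translation": [0, 0, -2], "turn": [0, 0, 0]},
    {"gripper": -1, "translation": [0, 0, -3], "turn": [0, 0, 0]},
    {"gripper": -1, "translation": [0, 0, -3], "turn": [0, 0, 0]},
  ],
)

```text
t: 25.35
position: [0.5756, 0.1075, 0.0254]
orientation: [-0.0, 0.142, 0.99, -0.0]
contact_force: [0.0, -0.5, 1.1]
finger_gap: 0.0003
grip_force: 0.3
```

Request:
play_rows(
  plan=[
    {"gripper": -1, "translation": [0, 0, -2], "turn": [0, 0, 0]},
    {"gripper": -1, "translation": [0, 0, -3], "turn": [0, 0, 0]},
    {"gripper": -1, "translation": [0, 0, -3], "turn": [0, 0, 0]},
  ],
)

```text
t: 25.65
position: [0.5754, 0.1076, 0.0222]
orientation: [-0.0, 0.142, 0.99, -0.0]
contact_force: [-0.2, -0.5, 0.8]
finger_gap: 0.0007
grip_force: 0.0
```

Request:
play_rows(
  plan=[
    {"gripper": -1, "translation": [0, 0, -1], "turn": [0, 0, 0]},
    {"gripper": -1, "translation": [0, 0, -2], "turn": [0, 0, 0]},
    {"gripper": -1, "translation": [0, 0, -2], "turn": [0, 0, 0]},
  ],
)

```text
t: 25.95
position: [0.5757, 0.1076, 0.0205]
orientation: [-0.0, 0.142, 0.99, -0.0]
contact_force: [-0.0, 0.6, -0.6]
finger_gap: 0.0006
grip_force: 0.0
```

Request:
play_rows(
  plan=[
    {"gripper": -1, "translation": [0, 0, -1], "turn": [0, 0, 0]},
    {"gripper": -1, "translation": [0, 0, -2], "turn": [0, 0, 0]},
    {"gripper": -1, "translation": [0, 0, -2], "turn": [0, 0, 0]},
  ],
)

```text
t: 26.25
position: [0.576, 0.1076, 0.02]
orientation: [0.0, 0.142, 0.99, 0.0]
contact_force: [-9.0, -2.2, 28.1]
finger_gap: 0.0007
grip_force: 13.9
```

Pad3's corner is on its seat. Last corner, pad0.

Request:
play_rows(
  plan=[
    {"gripper": -1, "translation": [0, 0, -1], "turn": [0, 0, 0]},
    {"gripper": -1, "translation": [0, 0, 30], "turn": [0, 0, 0]},
    {"gripper": -1, "translation": [0, 0, 60], "turn": [0, 0, 0]},
    {"gripper": -1, "translation": [12, 38, 60], "turn": [0, 0, 0]},
    {"gripper": -1, "translation": [23, 77, 60], "turn": [0, 0, 0]},
    {"gripper": -1, "translation": [23, 77, 45], "turn": [0, 0, 0]},
    {"gripper": -1, "translation": [23, 77, 32], "turn": [0, 0, 0]},
    {"gripper": -1, "translation": [23, 77, 25], "turn": [0, 0, 0]},
    {"gripper": -1, "translation": [23, 77, 25], "turn": [0, 0, 0]},
  ],
)

```text
t: 27.15
position: [0.5978, 0.183, 0.0423]
orientation: [-0.001, 0.143, 0.99, -0.001]
contact_force: [-0.2, -0.8, 0.9]
finger_gap: 0.0007
grip_force: 0.0
```

Request:
play_rows(
  plan=[
    {"gripper": -1, "translation": [0, 0, -2], "turn": [0, 0, 0]},
    {"gripper": -1, "translation": [0, 0, -4], "turn": [0, 0, 0]},
    {"gripper": -1, "translation": [0, 0, -6], "turn": [0, 0, 0]},
    {"gripper": -1, "translation": [0, 0, -8], "turn": [0, 0, 0]},
    {"gripper": -1, "translation": [0, 0, -8], "turn": [0, 0, 0]},
  ],
)

```text
t: 27.65
position: [0.5986, 0.1846, 0.0354]
orientation: [-0.0, 0.142, 0.99, -0.0]
contact_force: [-0.3, 0.2, -0.2]
finger_gap: 0.0004
grip_force: 0.0
```

Request:
play_rows(
  plan=[
    {"gripper": -1, "translation": [0, 0, -2], "turn": [0, 0, 0]},
    {"gripper": -1, "translation": [0, 0, -4], "turn": [0, 0, 0]},
    {"gripper": -1, "translation": [0, 0, -4], "turn": [0, 0, 0]},
  ],
)

```text
t: 27.95
position: [0.5986, 0.1846, 0.0313]
orientation: [-0.0, 0.142, 0.99, -0.0]
contact_force: [-0.4, 0.5, -0.0]
finger_gap: 0.0002
grip_force: 0.0
```

Request:
play_rows(
  plan=[
    {"gripper": -1, "translation": [0, 0, -2], "turn": [0, 0, 0]},
    {"gripper": -1, "translation": [0, 0, -4], "turn": [0, 0, 0]},
    {"gripper": -1, "translation": [0, 0, -4], "turn": [0, 0, 0]},
  ],
)

```text
t: 28.25
position: [0.5986, 0.1845, 0.0273]
orientation: [-0.0, 0.142, 0.99, -0.0]
contact_force: [0.7, -0.7, 0.5]
finger_gap: 0.0005
grip_force: 0.0
```

Request:
play_rows(
  plan=[
    {"gripper": -1, "translation": [0, 0, -2], "turn": [0, 0, 0]},
    {"gripper": -1, "translation": [0, 0, -4], "turn": [0, 0, 0]},
    {"gripper": -1, "translation": [0, 0, -4], "turn": [0, 0, 0]},
  ],
)

```text
t: 28.55
position: [0.5986, 0.1846, 0.0233]
orientation: [-0.0, 0.142, 0.99, -0.0]
contact_force: [0.4, -0.2, 0.1]
finger_gap: 0.0007
grip_force: 0.0
```

Request:
play_rows(
  plan=[
    {"gripper": -1, "translation": [0, 0, -1], "turn": [0, 0, 0]},
    {"gripper": -1, "translation": [0, 0, -2], "turn": [0, 0, 0]},
    {"gripper": -1, "translation": [0, 0, -3], "turn": [0, 0, 0]},
    {"gripper": -1, "translation": [0, 0, -3], "turn": [0, 0, 0]},
  ],
)

```text
t: 28.95
position: [0.5987, 0.1846, 0.0205]
orientation: [-0.0, 0.142, 0.99, -0.0]
contact_force: [-0.5, -0.3, 0.1]
finger_gap: 0.0005
grip_force: 0.0
```

Request:
play_rows(
  plan=[
    {"gripper": -1, "translation": [0, 0, -1], "turn": [0, 0, 0]},
    {"gripper": -1, "translation": [0, 0, -2], "turn": [0, 0, 0]},
    {"gripper": -1, "translation": [0, 0, -2], "turn": [0, 0, 0]},
  ],
)

```text
t: 29.25
position: [0.599, 0.1847, 0.02]
orientation: [0.0, 0.142, 0.99, 0.0]
contact_force: [-8.8, -3.1, 24.7]
finger_gap: 0.0001
grip_force: 12.4
```

All four corners are hard at 19–20 mm. I'll retreat and take the last look straight from above.

Request:
play_rows(
  plan=[
    {"gripper": -1, "translation": [0, 0, 30], "turn": [0, 0, 0]},
    {"gripper": -1, "translation": [0, 0, 70], "turn": [0, 0, 0]},
    {"gripper": -1, "translation": [-5, -20, 110], "turn": [0, 0, 0]},
    {"gripper": -1, "translation": [-8, -35, 150], "turn": [0, 0, 0]},
    {"gripper": -1, "translation": [-8, -35, 170], "turn": [0, 0, 0]},
    {"gripper": -1, "translation": [-8, -35, 170], "turn": [0, 0, 0]},
    {"gripper": -1, "translation": [-8, -35, 170], "turn": [0, 0, 0]},
  ],
)

```text
t: 29.95
position: [0.5907, 0.1498, 0.1885]
orientation: [0.0, 0.142, 0.99, 0.0]
contact_force: [0.1, -0.4, -0.4]
finger_gap: 0.0007
grip_force: 0.0
```

Run:
```python
from h import *
im,c=wshot('w9'); print(env.observe()['contact_force'].round(1))
D=dots(im,c,.056)
for d in D: print(d)
X=[d[2] for d in D if 150<d[1]]
s=save('scene','s9.png'); cs=env.calibration('scene'); p=np.round(proj(cs,[.517,.167,.056])).astype(int); print(p)
b=cv2.imread('pics/s9.png')[p[1]-75:p[1]+75,p[0]-100:p[0]+100]
cv2.imwrite('pics/v9.png',np.vstack([cv2.resize(rect(im,c,.056,.617,.265,.0005,400,400),(400,300)), cv2.resize(b,(400,300),interpolation=cv2.INTER_CUBIC)]) if 0 else np.hstack([rect(im,c,.056,.627,.265,.0005,440,400),cv2.resize(b,(400,300),interpolation=cv2.INTER_CUBIC)[:, :].copy() if 0 else cv2.copyMakeBorder(cv2.resize(b,(400,300),interpolation=cv2.INTER_CUBIC),0,140,0,0,cv2.BORDER_CONSTANT)]))
```

```text
[-0.2 -0.4 -1. ]
(array([280.6,  56.1]), 242, array([0.4337, 0.149 ]))
(array([352.8,  56.4]), 228, array([0.4571, 0.2262]))
(array([280.7, 185.5]), 251, array([0.5761, 0.1058]))
(array([350.5, 186. ]), 252, array([0.5995, 0.1829]))
(array([273.5, 256.2]), 113, array([0.6582, 0.0689]))
(array([492.4, 337.7]), 516, array([0.9058, 0.3484]))
[381 239]
```

View pics/v9.png

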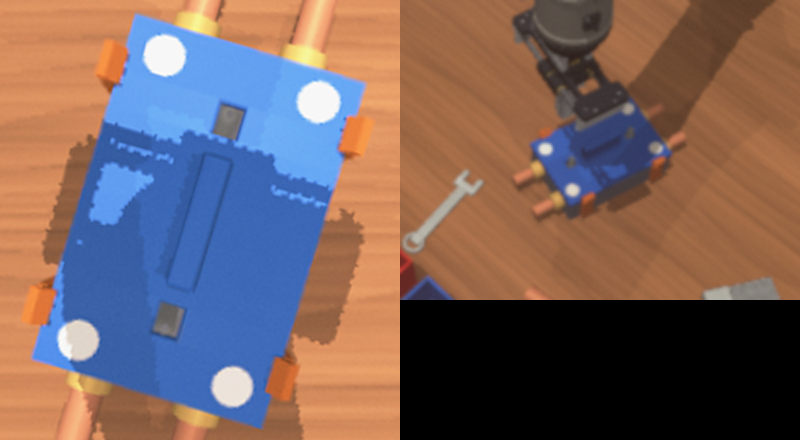

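The last picture shows the cover flat on the box. Dot pairs are 80.6 and 80.7 mm apart front and rear, so the height is equal. All four orange clips, at (112,63), (355,136), (40,303) and (283,378), lap over its edge, and both studs show in the holes at (229,120) and (169,320). The tool is clear, so I'm handing in.

```bash
python3 -c "
from workcell import env
print(env.finish_job())"
```

```text
the job is handed in; nothing more can be done
None
```

The blue middle-sized cover is on the junction box with both studs through its holes, all four clips lapping over its edge and the cover flush all round, and I handed the job in at about 30 s; the first grasp closed above the ridge without moving anything and was redone lower.

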